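# Lever open the bread warmer flap and hold it

### The arm

A 7-joint arm with a two-finger parallel gripper is mounted at the origin on the work surface. World frame = base frame: x ahead of the robot, y to its left, z up, the work surface at z = 0. Lengths are in mm, angles in rad, forces in N, time in s.
With the tool pointing down it reaches from about 400 to 900 mm from the base axis. Payload 5.6 kg.
Tool frame: the origin (TCP) lies midway between the tips of the shut fingers; the grasp point (between the pads) lies 19 mm behind it; x points along the fingers, y is the direction in which the jaws open and shut, and the axes are right-handed (so a half turn about x gives the same grasp; the last joint's range is limited). The gripper opens to 92 mm and grips with 3 to 60 N. Pads are 20 mm wide; open, the fingers measure 128 mm over their backs; the gripper's body (75 mm by 189 mm) begins 69 mm behind the grasp point.
Start: joints at [-1.374, 0.468, -0.012, 1.603, 0.006, 1.071, -0.056], TCP at [154.422, 631.398, 214.592] pointing down, gripper open.
Joint ranges: [-2.53, 2.53], [-0.31, 2.02], [-1.57, 1.55], [0.28, 2.44], [-1.29, 4.43], [0.15, 1.84], [-2.92, 2.92]. Speed limits (rad/s): [2.57, 2.57, 3.14, 3.14, 3.14, 3.14, 3.14].

### API

Orientations are given as a rotation vector (axis times angle).
In Python, from cell import robot, grip, kin, viewer gives the robot as it stands. Calls block until the motion is done:
- robot.movep(position, orientation): joint-space move of the TCP to a pose.
- robot.servo_line(position, feed=150, rotation=None): straight line of the TCP; rotation=None keeps the orientation; feed is the mean speed in mm/s.
- robot.goto_joints(angles): joint-space move.
- grip(opening, newtons=None): opening from 0.0 (shut) to 1.0 (fully open); newtons is the grip in N (None keeps the last); returns when the fingers have stopped.
- robot.hold(seconds).
- kin.ik(position, orientation): joint angles nearest the present ones, or None.
- robot.observe(): the state.
- viewer.read_camera(name): name is "scene" or "top"; returns the picture (384x512x3 uint8, red, green, blue); there is no depth.
- viewer.camera_info(name): a dict with "camera_matrix" (3x3 intrinsics, pixels), "R" (3x3) and "t" (3): a world point X has camera coordinates R X + t. Camera axes: x right, y down, z forward; pixel columns grow to the right and rows downward; lengths in mm; the calibration is good to about 2 mm. A picture is of the moment at which its call begins. camera_info takes no time and is no camera call.
A pose or a line that the arm cannot do raises robot.IKError and nothing moves.
- robot.job_done(): hands the job in, once; it reports no verdict.
Trained networks look in the newest picture that a camera, given by its name, has taken for a name from the list of things; names that differ only in an ending like _2 or _b are one class to them, and where a whole thing is asked for, a point or a joint stands for the part that bears it (a point fixed in the world has none). Each returns a list of dicts, best first, with "confidence" (0 to 1); they miss things now and then, are a little off and sometimes report something else, mostly with a low value. They report only what shows in the picture. A call takes as long as a camera call. They do not tell look-alikes from the thing itself.
- viewer.silhouettes(name, camera): "mask" (384x512 bool, what is visible of it).
- viewer.pinpoint(name, camera): "at" ([x, y, z] in mm, in the coordinates of the camera as it stood for that picture, good to about 4 mm: a listed point, or the origin of a listed thing).
The state is a dict: "t": time; "joints": joint angles; "joint_velocities": joint speeds; "joint_torque": joint torques, N m; "tcp_pos": TCP position; "tcp_rot": TCP orientation; "contact_force": force on the tool from outside, world axes, zero at the start; "wrist_torque": the same for the moment, N m; "grip_width": opening from 0.0 (shut) to 1.0 (fully open).
Only numpy, scipy, OpenCV 4.12 (cv2) and the standard library are available. Lean on these libraries where they do the work, as an engineer would, in place of code of your own. Each camera call takes 0.05 s, during which the arm holds its last target.

### The job

Get the bread warmer open and keep it open. First push the clipped stack of lids along the warmer's top, off the heavy flap and wholly onto the fixed shelf, without lifting it; then press the paddle at the long end of the lever down with the fingertips until the short end has raised the flap's lip at least 40 mm, and finish while still holding the lever down. Do not pick anything up, do not raise the flap before the lids are off it, do not touch the flap while it is raised, and leave the bowl, salt shaker, wooden knob and glass jar where they stand.

Things in the scene. Friction and masses are not known exactly. Their poses are not given: they have to be found in the camera images.
- warmer: Stainless bread warmer fixed to the bench. Origin on the bench under mid width of the end wall on the lever's side. y runs level along the warmer towards the lever's long end, x across, z up. Box x -95 to 95, y -275 to 0 mm, flat top 90 mm high: flap over y -150 to 0, fixed shelf over y -275 to -150, level with the shut flap.
- shelf (a point): Centre of the fixed shelf's top (125 mm along y, 190 mm along x, 90 mm above the bench). The shelf's outer end has an upright rim 5 mm thick, 12 mm high, that stops the lids.
- fulcrum (a point): Axis of the fulcrum rod, 12 mm thick, level along the warmer's x, 84 mm high, on a stand fixed to the warmer. Two cheeks beside the lever (x +-15.5 to 21.5 mm, 70 mm long in y, 108 mm high); foot plate 190 mm in x, 50 mm in y, 6 mm thick.
- flap: Heavy steel flap of the warmer, about 2.6 kg (varies), 186 x 150 x 10 mm, hinged where it meets the fixed shelf; free otherwise and falls shut. Origin on the hinge line (mid width, top surface); axes parallel to the warmer's when closed, y towards the lip.
- flap_lip (a point): Middle of the top outer edge of the flap's lip, a steel tongue 70 mm wide and 10 mm thick that runs 45 mm past the warmer's end wall above the lever's short end; 195 mm from the hinge. Height 90 mm when closed.
- lever: Loose straight steel bar 28 mm wide, 8 mm thick, 0.35 kg, resting over the rod along the warmer's y. Origin on the bar's centre line over the rod, 94 mm high. At rest its axes are parallel to the warmer's while the bar rises 0.25 rad towards the long end (240 mm from the origin). A roller 22 mm thick, 100 mm from the origin, is the short end under the flap's lip. Lugs keep it on the rod: it only tips.
- lever_paddle (a point): Middle of the paddle's upper face, a flat 50 mm (x) by 45 mm at the long end, 217 mm along the bar from the lever's origin, 151 mm high at rest. Pressing takes about 2 to 7 N; it swings back up when let go. 40 mm of lip rise needs the bar about 0.15 rad below level (this point about 65 mm high); at 0.38 rad below level it meets the bench.
- lids: Loose stack of round plastic lids pinched together by one steel spring clip, one piece of 0.16 kg that starts on the flap. 90 mm across and 34 mm high (the lowest 8 mm only 76 mm across); the clip sits on the rim at the stack's own -x side, reaching 80 mm from the centre, 45 mm high. Origin at the centre of the underside, z up.
- bowl: Ceramic bowl, 116 mm across, 55 mm high, beyond the lever; bystander. Origin under its centre.
- shaker: Glass salt shaker, 48 mm across, 75 mm high, on the robot's side of the lever; bystander. Origin under its centre.
- knob: Loose turned wooden cover knob, 48 mm across, 53 mm high; bystander. Origin under its centre.
- jar: Glass jar, 72 mm across, 110 mm high; bystander. Origin under its centre.
Mind the look-alikes: they are no part of the job. Leave any black or red look-alike of the lids alone.

How it is judged (in metres and radians):
On the way, in this order (a step that is already met when the one before it is completed fails the run):
1. the lids are wholly on the fixed shelf, the flap still shut (y of lids in the frame of warmer between -0.235 and -0.194 m and x of lids in the frame of warmer between -0.06 and 0.06 m and height (world z) of lids between 0.085 and 0.096 m and angle between lids's own z axis and vertical below 0.1 rad and height (world z) of flap_lip below 0.097 m and linear speed of lids below 0.02 m/s), for 0.2 s.
2. the lever, pressed by the fingers, has raised the flap's lip (height (world z) of flap_lip above 0.13 m and contact force between the fingers and lever above 1 N), for 0.3 s.
At the end, for the whole second after the job is handed in: The fingers press the lever's paddle (over 1 N), the flap's lip is at least 40 mm above its closed height and still, and the clipped lids lie flat and at rest wholly on the fixed shelf (not on the flap). All this holds through the last second (all of step 2 and y of lids in the frame of warmer between -0.235 and -0.194 m and x of lids in the frame of warmer between -0.06 and 0.06 m and height (world z) of lids between 0.085 and 0.096 m and angle between lids's own z axis and vertical below 0.1 rad and angular speed of flap below 0.1 rad/s and linear speed of lids below 0.02 m/s and distance between lever and warmer below 0.17 m); the arm keeps its last pose, push and grip.
It fails at once if the lids are lifted, tipped or knocked off the warmer's top (height (world z) of lids above 0.105 m or height (world z) of lids below 0.08 m or angle between lids's own z axis and vertical above 0.35 rad).
It fails at once if the lever is lifted or pulled off its fulcrum (height (world z) of lever above 0.115 m or distance between lever and warmer above 0.175 m).
It fails at once if the flap is raised while the lids are not clear of it (height (world z) of flap_lip above 0.102 m and y of lids in the frame of warmer above -0.19 m).
It fails at once if the raised flap is touched by the robot (height (world z) of flap_lip above 0.102 m and contact force between any of the fingers, the arm and flap above 0.5 N).
It fails at once if a bystander is moved more than 20 mm or tipped (distance of any of bowl, shaker, knob, jar from where it was at the start of the episode above 0.02 m or angle between any of bowl, shaker, knob, jar's own z axis and vertical above 0.35 rad).
It also fails if it takes over 56 s, if anything falls off the work surface, if the arm or the gripper's body presses on something with over 40 N, if the wrist force passes 120 N, or if a joint passes its speed limit or range.

## Working session

There is one attempt and no reset: what is moved stays moved. The work goes in short steps, each a Python script; the robot and the scene stay as the last script left them, time stands still between calls to the robot, and variables do not carry over. Pictures are saved under pics/ and viewed, and the job is handed in when it is done.

```bash
mkdir -p pics; ls; cat > h.py <<'E'
from cell import robot, grip, kin, viewer
import numpy as np, cv2
from scipy.spatial.transform import Rotation as Rn
def snap(c,n):
    im=viewer.read_camera(c); cv2.imwrite(f'pics/{n}.png',im[:,:,::-1]); return im
def w(c,p):
    i=viewer.camera_info(c); return np.array(i['R']).T@(np.array(p)-np.array(i['t']))
def px(c,X):
    i=viewer.camera_info(c); q=np.array(i['camera_matrix'])@(np.array(i['R'])@np.array(X)+np.array(i['t'])); return q[:2]/q[2]
def ray(c,uv,z):
    i=viewer.camera_info(c);R=np.array(i['R']);C=-R.T@np.array(i['t'])
    d=R.T@np.linalg.inv(np.array(i['camera_matrix']))@np.array([uv[0],uv[1],1.]); return C+d*(z-C[2])/d[2]
E
python3 - <<'E'
from h import *
np.set_printoptions(precision=1,suppress=True)
snap('scene','s0');snap('top','t0')
for c in ['top','scene']:
    for n in ['warmer','shelf','fulcrum','flap','flap_lip','lever','lever_paddle','lids','bowl','shaker','knob','jar']:
        print(c,n,[(w(c,d['at']).round(0).tolist(),px(c,w(c,d['at'])).round(0).tolist(),round(d['confidence'],2)) for d in viewer.pinpoint(n,c)[:3]])
s=robot.observe();print(s['t'],s['tcp_pos'],s['tcp_rot'],s['contact_force'])
E
```

```text
pics
top warmer [([559.0, -45.0, 1.0], [278.0, 179.0], 0.7)]
top shelf [([532.0, -257.0, 92.0], [359.0, 186.0], 0.76)]
top fulcrum [([466.0, 189.0, 1.0], [195.0, 205.0], 0.7), ([571.0, 68.0, 81.0], [239.0, 165.0], 0.63)]
top flap []
top flap_lip [([567.0, -4.0, 90.0], [265.0, 167.0], 0.68)]
top lever [([575.0, 67.0, 101.0], [239.0, 161.0], 0.55)]
top lever_paddle [([598.0, 279.0, 158.0], [156.0, 140.0], 0.89)]
top lids [([574.0, -442.0, 1.0], [413.0, 184.0], 0.97), ([552.0, -130.0, 89.0], [312.0, 176.0], 0.89), ([306.0, -181.0, -3.0], [321.0, 270.0], 0.87)]
top bowl [([711.0, 133.0, 0.0], [222.0, 127.0], 0.85)]
top shaker [([466.0, 191.0, -2.0], [195.0, 205.0], 0.68), ([571.0, 74.0, 80.0], [237.0, 165.0], 0.64)]
top knob [([414.0, -49.0, -0.0], [277.0, 229.0], 0.63)]
top jar [([530.0, 475.0, -1.0], [101.0, 177.0], 0.95)]
scene warmer [([560.0, -47.0, -2.0], [218.0, 247.0], 0.8)]
scene shelf [([533.0, -258.0, 92.0], [136.0, 213.0], 0.9)]
scene fulcrum [([574.0, 73.0, 87.0], [265.0, 225.0], 0.55)]
scene flap [([543.0, -194.0, 89.0], [160.0, 217.0], 0.89)]
scene flap_lip [([564.0, -5.0, 90.0], [234.0, 222.0], 0.83)]
scene lever [([572.0, 69.0, 94.0], [263.0, 223.0], 0.8)]
scene lever_paddle [([602.0, 274.0, 151.0], [351.0, 213.0], 0.81)]
scene lids [([303.0, -179.0, 2.0], [180.0, 190.0], 0.95), ([549.0, -129.0, 89.0], [185.0, 218.0], 0.8), ([574.0, -446.0, -0.0], [65.0, 250.0], 0.75)]
scene bowl [([711.0, 130.0, 1.0], [290.0, 291.0], 0.69), ([546.0, -196.0, 92.0], [159.0, 216.0], 0.54)]
scene shaker [([465.0, 187.0, -2.0], [300.0, 224.0], 0.68)]
scene knob [([413.0, -52.0, 3.0], [219.0, 211.0], 0.49), ([710.0, 132.0, 5.0], [291.0, 289.0], 0.42)]
scene jar [([528.0, 474.0, -1.0], [406.0, 238.0], 0.87), ([468.0, 186.0, -1.0], [300.0, 224.0], 0.61)]
1.3 [154.4 631.4 214.6] [ 0.2  1.6 -0.2] [ 0.2  0.  -0.1]
```

```bash
python3 - <<'E'
import cv2
for n in 's0','t0':
    a=cv2.imread(f'pics/{n}.png'); cv2.imwrite(f'pics/{n}b.png',cv2.resize(a,(768,576),interpolation=cv2.INTER_CUBIC))
a=cv2.imread('pics/t0.png')[120:235,190:400];cv2.imwrite('pics/t0c.png',cv2.resize(a,None,fx=3.8,fy=3.8,interpolation=cv2.INTER_CUBIC))
E
```

```text
(no output)
```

View pics/s0b.png

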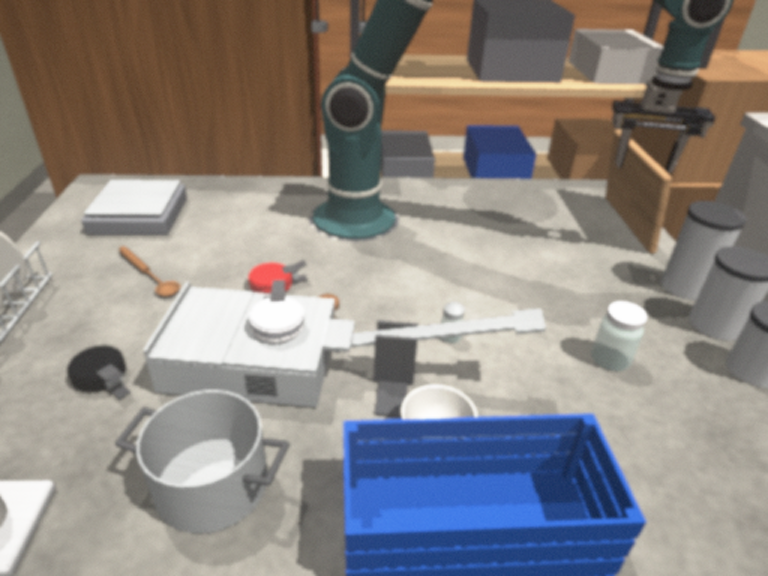

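View pics/t0b.png

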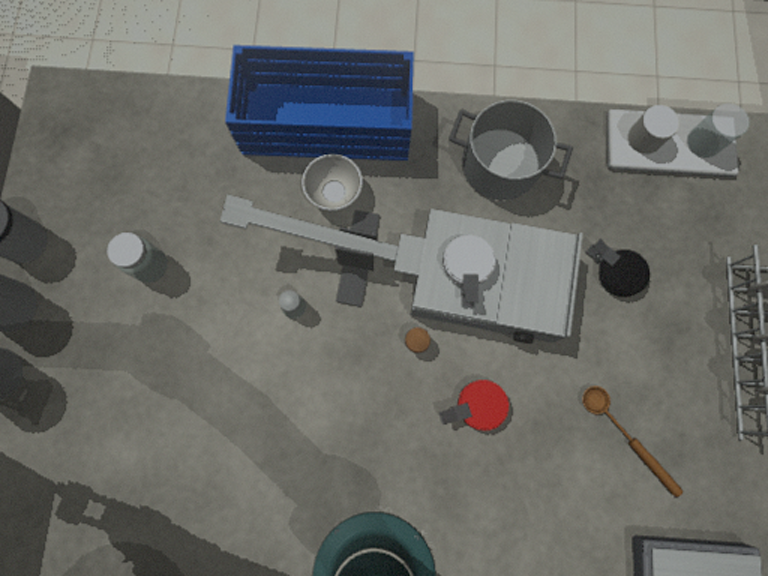

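View pics/t0c.png

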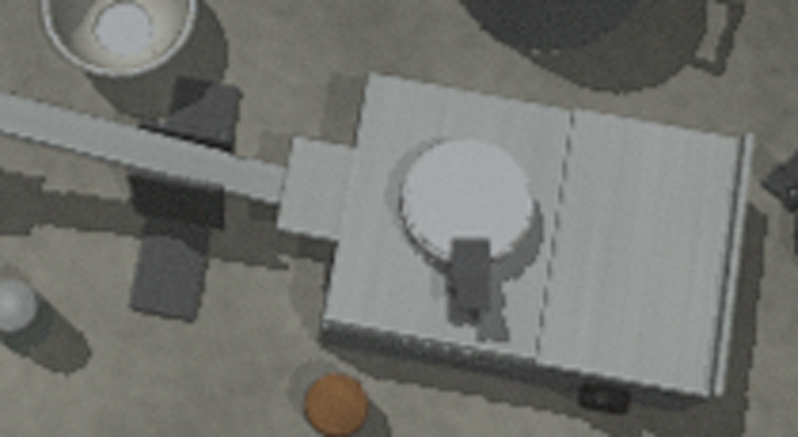

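The candidates for the lids in the top image are:
- white stack with clip on the flap, at (312,176)
- black look-alike on the bench, at (413,184)
- red look-alike on the bench, at (321,270)

The crop shows that the white stack is the one on the flap, with its clip pointing towards the robot (warmer -x). I'll push it from the lever side with two spread fingers as a cradle.

```bash
cat >> h.py <<'E'
np.set_printoptions(precision=1,suppress=True)
O=np.array([559.5,-46.,0]); Y=np.array([533.-559.5,-257.5+46,0]); Y=-Y/np.linalg.norm(Y)
# combine with lever direction
Y2=np.array([600-573.,276.5-68,0]); Y=Y+Y2/np.linalg.norm(Y2); Y/=np.linalg.norm(Y)
X=np.array([Y[1],-Y[0],0]); Z=np.array([0,0,1.])
def W(x,y,z): return O+x*X+y*Y+z*Z
def toW(p): d=np.array(p)-O; return np.array([d@X,d@Y,d@Z])
def rot(s=1):
    x=-Z; y=s*X; return Rn.from_matrix(np.c_[x,y,np.cross(x,y)]).as_rotvec()
E
python3 - <<'E'
from h import *
print('Y',Y, 'mid',)
for n,p in dict(shelf=[532.5,-257.5,92],fulc=[572,70,84],lip=[565.5,-4.5,90],lev=[573,68,94],pad=[600,276.5,151],lids=[550.5,-129.5,89],knob=[413,-50,0],shaker=[465,189,0],bowl=[711,132,0]).items(): print(n,toW(p))
for s in (1,-1):
    for p in [W(2,-20,230),W(2,-20,98),W(2,-163,98),W(0,285,200),W(0,285,50)]:
        q=kin.ik(p,rot(s)); print(s,p,None if q is None else np.round(q,2))
E
```

```text
Y [0.1 1.  0. ] mid
shelf [  -0.1 -213.2   92. ]
fulc [ -2.3 116.6  84. ]
lip [ 0.7 41.9 90. ]
lev [ -1.  114.8  94. ]
pad [ -0.6 325.  151. ]
lids [  1.6 -84.   89. ]
knob [-144.8  -22.5    0. ]
shaker [-123.4  221.2    0. ]
bowl [127.8 195.7   0. ]
1 [559.  -66.1 230. ] [-0.6  0.4  0.9  1.9 -0.3  1.1  0.2]
1 [559.  -66.1  98. ] [-0.5  0.6  0.7  1.9 -0.5  0.8  0.4]
1 [ 540.9 -207.9   98. ] [-0.4  0.7  0.9  1.9 -0.7  0.9  0.8]
1 [595.5 236.7 200. ] [-0.8  0.5  0.5  1.7 -0.3  1.1 -0.3]
1 [595.5 236.7  50. ] [-0.8  0.7  0.5  1.8 -0.4  0.8 -0.2]
-1 [559.  -66.1 230. ] [-0.9  0.6  1.4  1.9 -0.7  1.2 -2.6]
-1 [559.  -66.1  98. ] [-0.8  0.9  1.3  2.  -1.   1.2 -2.3]
-1 [ 540.9 -207.9   98. ] [-0.6  1.   1.3  1.9 -1.   1.2 -2.1]
-1 [595.5 236.7 200. ] [-0.4  0.5 -0.1  1.6  0.1  1.   2.5]
-1 [595.5 236.7  50. ] [-0.3  0.7 -0.2  1.7  0.2  0.8  2.5]
```

```bash
python3 - <<'E'
from h import *
grip(0.5)
robot.movep(W(1.5,-12,230),rot(1))
s=robot.observe();print(s['t'],toW(s['tcp_pos']),s['grip_width'])
robot.servo_line(W(1.5,-12,98),feed=120)
s=robot.observe();print(s['t'],toW(s['tcp_pos']),s['contact_force'],s['joints'])
snap('scene','s1');snap('top','t1')
import cv2
a=cv2.imread('pics/s1.png')[150:330,80:400];cv2.imwrite('pics/s1c.png',cv2.resize(a,None,fx=2.5,fy=2.5,interpolation=cv2.INTER_CUBIC))
a=cv2.imread('pics/t1.png')[100:260,160:420];cv2.imwrite('pics/t1c.png',cv2.resize(a,None,fx=3,fy=3,interpolation=cv2.INTER_CUBIC))
E
```

```text
4.925 [  1.5 -10.9 229.8] 0.5026332500468486
6.175 [  2.1 -12.1  98.7] [-0.2 -1.2  0.3] [-0.5  0.6  0.7  1.9 -0.5  0.8  0.4]
```

View pics/s1c.png

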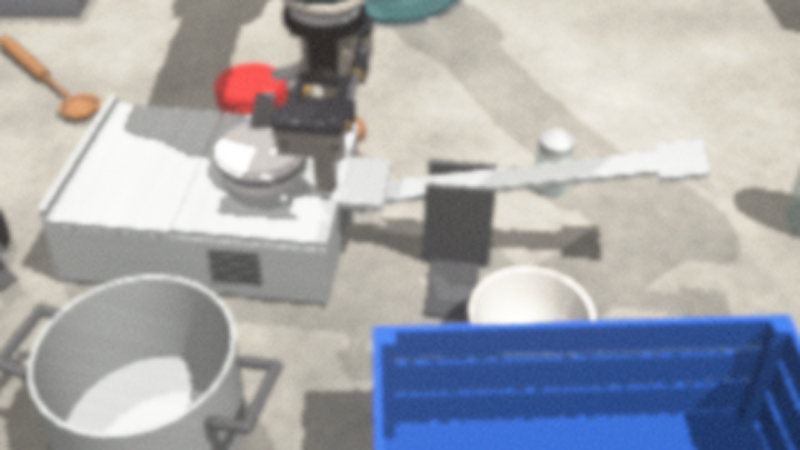

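View pics/t1c.png

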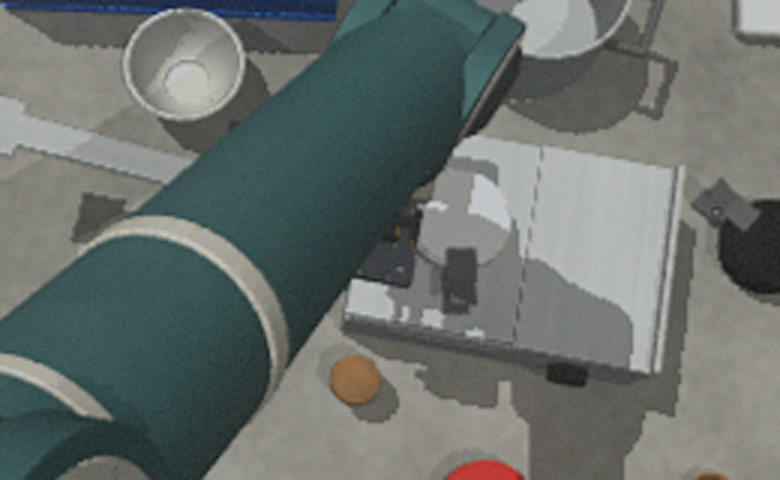

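The fingers are down on the flap beside the lids (scene crop about (325,170)), and the lids at (260,160) haven't been touched. Next I push, stopping short first.

```bash
python3 - <<'E'
from h import *
robot.servo_line(W(1.5,-34,98),feed=60)
for y in (-70,-110,-148):
    robot.servo_line(W(1.5,y,98),feed=45)
    s=robot.observe();print(s['t'],toW(s['tcp_pos']),s['contact_force'])
robot.hold(.2)
for c in 'scene','top':
    snap(c,'2'+c)
    print(c,[(toW(w(c,d['at'])),round(d['confidence'],2)) for d in viewer.pinpoint('lids',c)[:4]])
a=cv2.imread('pics/2scene.png')[150:330,60:400];cv2.imwrite('pics/s2c.png',cv2.resize(a,None,fx=2.3,fy=2.3,interpolation=cv2.INTER_CUBIC))
a=cv2.imread('pics/2top.png')[100:260,200:460];cv2.imwrite('pics/t2c.png',cv2.resize(a,None,fx=3,fy=3,interpolation=cv2.INTER_CUBIC))
E
```

```text
7.7417 [  1.6 -70.   98. ] [-0.1 -0.1  0.3]
8.7833 [   1.6 -110.    98. ] [0.  0.2 0.2]
9.775 [   1.6 -148.    98. ] [-0.5  0.9  0.5]
scene [(array([   1.8, -199.7,   92. ]), 0.97), (array([-235.8, -169.7,    4.9]), 0.9), (array([  64.8, -394.4,    3. ]), 0.58), (array([ 1.1, 39.3, 90.1]), 0.54)]
top [(array([  63.4, -391.3,    0.7]), 0.94), (array([-235.9, -161.4,   -2.5]), 0.83), (array([   5.4, -200.5,   89.3]), 0.59), (array([124. , 194.7,   1.2]), 0.51)]
```

View pics/s2c.png

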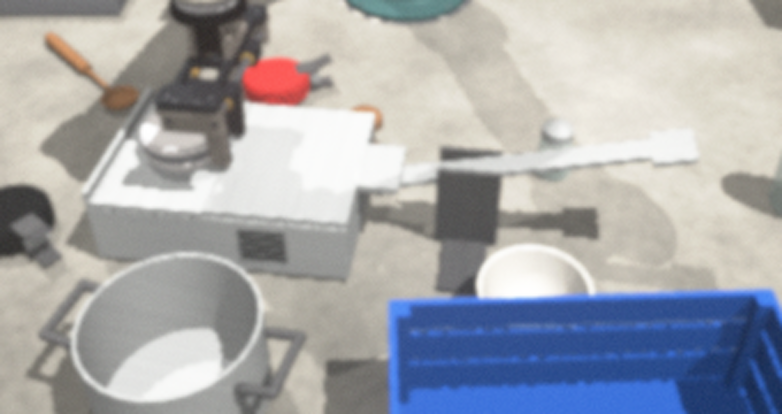

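View pics/t2c.png

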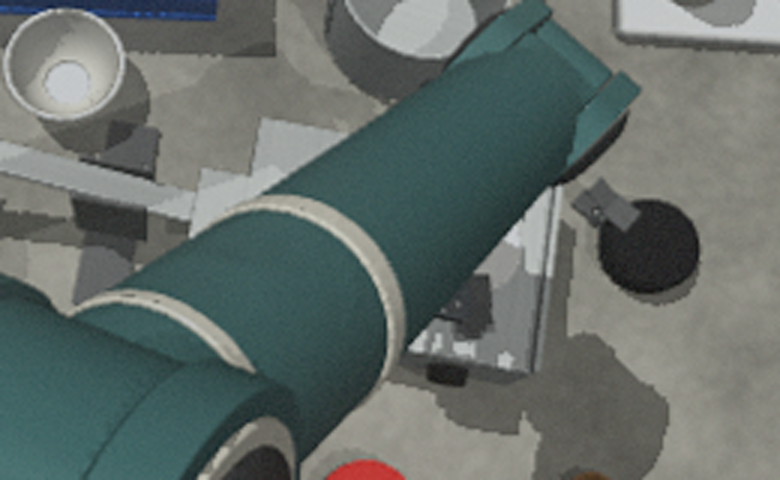

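The scene view shows the lids flat at about (178,150) in the crop, near the rim. The networks put them at y of about -200, so I push another 12 mm to the middle of the band. Then I back off, rise and check with a clear view.

```bash
python3 - <<'E'
from h import *
robot.servo_line(W(1.5,-160,98),feed=30)
s=robot.observe();print(s['t'],toW(s['tcp_pos']),s['contact_force'])
robot.hold(.3)
robot.servo_line(W(1.5,-120,98),feed=80)
robot.servo_line(W(1.5,-120,230),feed=200)
robot.movep(W(0,326,230),rot(1))
grip(0.0)
for c in 'scene','top':
    snap(c,'3'+c)
    for n in 'lids','flap_lip','lever_paddle','shelf','warmer':
        print(c,n,[(toW(w(c,d['at'])),round(d['confidence'],2)) for d in viewer.pinpoint(n,c)[:3]])
s=robot.observe();print(s['t'],toW(s['tcp_pos']),s['contact_force'],s['grip_width'])
a=cv2.imread('pics/3scene.png')[120:330,60:400];cv2.imwrite('pics/s3c.png',cv2.resize(a,None,fx=2.3,fy=2.3,interpolation=cv2.INTER_CUBIC))
a=cv2.imread('pics/3top.png')[60:260,120:400];cv2.imwrite('pics/t3c.png',cv2.resize(a,None,fx=2.8,fy=2.8,interpolation=cv2.INTER_CUBIC))
E
```

```text
10.725 [   1.5 -160.5   98. ] [-0.3 -0.5 -0.6]
scene lids [(array([-238. , -163.5,    4.7]), 0.66), (array([   0.5, -210.6,   91.8]), 0.63), (array([  68.1, -396.6,   -1.6]), 0.57)]
scene flap_lip [(array([ 0.2, 43.3, 88.6]), 0.71), (array([ -2. , 115.5,  91.4]), 0.68)]
scene lever_paddle [(array([  3. , 321.6, 149.4]), 0.86)]
scene shelf [(array([   0.3, -213. ,   90.3]), 0.93)]
scene warmer [(array([ 2.2, -1.8, -3.7]), 0.91), (array([   1.2, -214.7,   89.9]), 0.49)]
top lids [(array([  64. , -390.9,    2.6]), 0.68), (array([   0.1, -210.7,   86.9]), 0.62), (array([-235.2, -161.7,   -2.2]), 0.58)]
top flap_lip [(array([ -6.4, 119.2,  83.9]), 0.22)]
top lever_paddle [(array([ -2.6, 327.4, 152.9]), 0.83)]
top shelf [(array([  -0.2, -212.1,   88.8]), 0.74)]
top warmer [(array([-2.3,  2.5,  0.3]), 0.78)]
15.4917 [ -0. 326. 230.] [-0.4  0.1  0.4] 0.0036781843621595148
```

View pics/s3c.png

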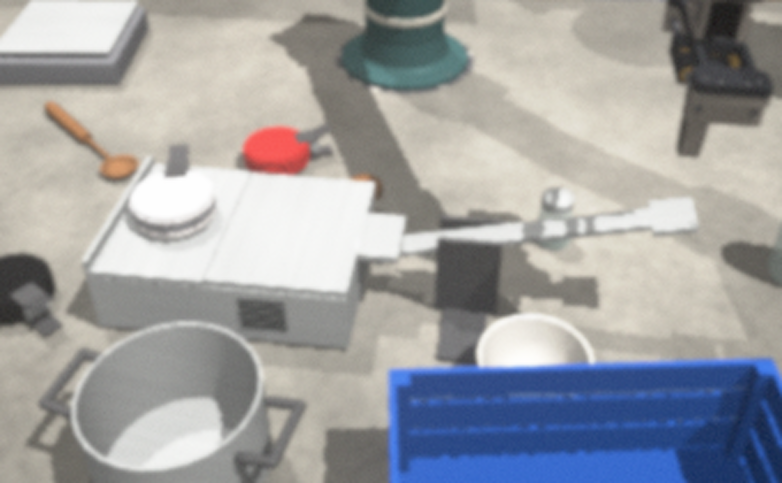

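View pics/t3c.png

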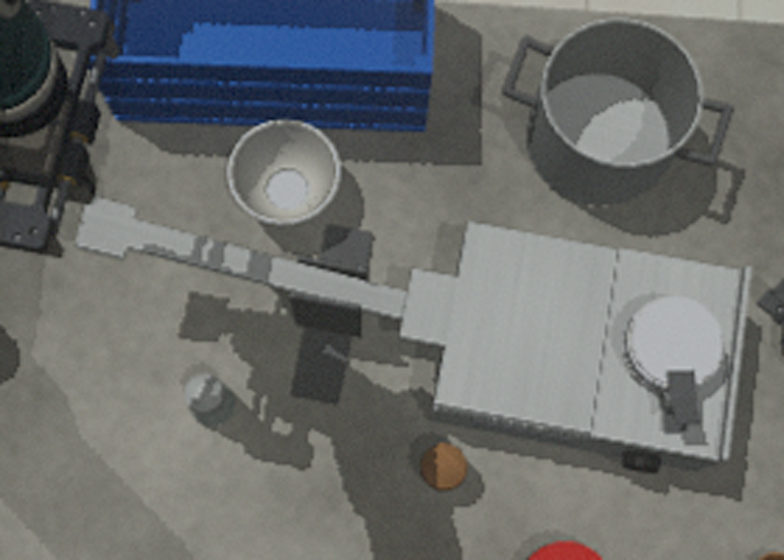

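The lids are flat at x of about 0 and y of about -210.6 in both cameras (top crop (675,345)), the flap is shut, and the knob, shaker and bowl look unmoved. Before pressing I check how close the gripper body comes to the crate.

```bash
python3 - <<'E'
from h import *
for z in (0,60,120): print(z,[ray('top',p,z).round(0) for p in [(153*1,102),(158,85),(155,83)]])
for z in (0,60,120): print(z,[ray('scene',p,z).round(0) for p in [(231,284),(395,280)]])
E
```

```text
0 [array([778., 352.,   0.]), array([836., 344.,   0.]), array([842., 354.,   0.])]
60 [array([749., 333.,  60.]), array([804., 325.,  60.]), array([809., 335.,  60.])]
120 [array([720., 313., 120.]), array([772., 306., 120.]), array([777., 315., 120.])]
0 [array([689., -11.,  -0.]), array([678., 392.,  -0.])]
60 [array([739., -10.,  60.]), array([729., 359.,  60.])]
120 [array([790., -10., 120.]), array([781., 326., 120.])]
```

```bash
python3 - <<'E'
from h import *
robot.servo_line(W(0,326,165),feed=150)
for z in (145,120,90,68,56,50):
    robot.servo_line(W(0,326,z),feed=40)
    s=robot.observe();print(s['t'],toW(s['tcp_pos']),s['contact_force'])
robot.hold(.5)
s=robot.observe();print(s['t'],toW(s['tcp_pos']),s['contact_force'])
for c in 'scene','top':
    snap(c,'4'+c)
    for n in 'lids','flap_lip','lever_paddle','bowl','shaker','knob':
        print(c,n,[(toW(w(c,d['at'])),round(d['confidence'],2)) for d in viewer.pinpoint(n,c)[:3]])
a=cv2.imread('pics/4scene.png')[120:330,60:400];cv2.imwrite('pics/s4c.png',cv2.resize(a,None,fx=2.3,fy=2.3,interpolation=cv2.INTER_CUBIC))
E
```

```text
16.725 [  0.3 326.5 145.5] [0.2 2.4 5.7]
17.5 [  0.1 326.1 120.2] [-0.9  2.5  4.4]
18.4 [ -0.1 326.6  90.3] [0.4 3.8 5. ]
19.1 [ -0.  325.4  68. ] [-0.4  0.5  3.6]
19.55 [  0.2 324.7  56. ] [-0.1 -1.2  4.7]
19.85 [  0.2 325.7  50.1] [ 1.1 -1.5  3.7]
20.35 [  0.1 326.   50.1] [ 0.6 -1.3  4.2]
scene lids [(array([   1.1, -211.2,   90.2]), 0.91), (array([-237.8, -165.6,    4.2]), 0.91), (array([  68.5, -395.5,   -0.3]), 0.6)]
scene flap_lip [(array([ -0.2,  34.2, 146.2]), 0.74)]
scene lever_paddle [(array([ 0.1,  2.3, -0.4]), 0.71)]
scene bowl [(array([  -2.6, -216.3,   88.3]), 0.58), (array([126.6, 196. ,   1.3]), 0.57)]
scene shaker [(array([-120.6,  218. ,   -1.1]), 0.93)]
scene knob [(array([  4.6, 117.6,  90. ]), 0.27)]
top lids [(array([-235.5, -165. ,   -3.6]), 0.96), (array([   2.7, -212.9,   89.7]), 0.92), (array([  64.1, -393. ,    0.1]), 0.66)]
top flap_lip [(array([ -1.5,  34.5, 142.8]), 0.72)]
top lever_paddle [(array([ -2.9, 333.4,  47.5]), 0.94), (array([-94.8, 511.5,  -1.6]), 0.27)]
top bowl [(array([126.9, 194.4,   0.7]), 0.65), (array([   3.3, -212.7,   89.5]), 0.26)]
top shaker []
top knob [(array([-143.9,  -22.3,   -1.1]), 0.56)]
```

View pics/s4c.png

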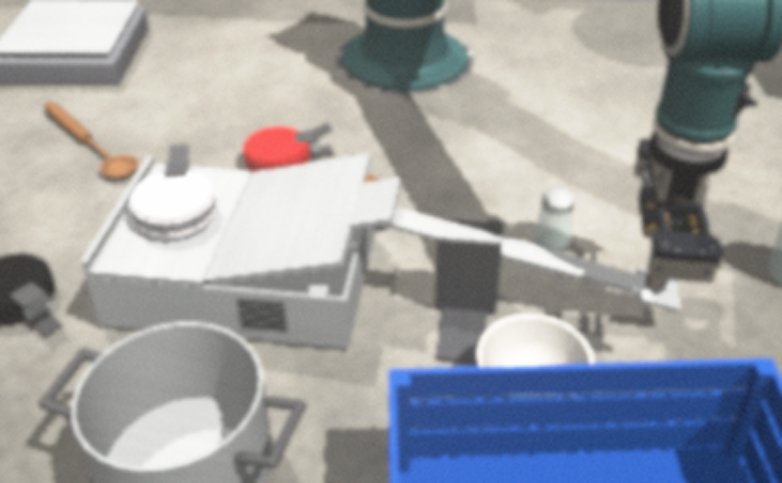

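The flap is raised: the lip is at about 143–146 mm in the two cameras, well over the 130 mm needed. The fingers are pressing the paddle at about 4 N (crop (660,290)), and the lids are still flat on the shelf.

```bash
python3 - <<'E'
from h import *
robot.hold(.3)
s=robot.observe();print(s['t'],s['contact_force'])
robot.job_done()
E
```

```text
21.35 [ 0.6 -1.5  5.6]
the job is handed in; nothing more can be done
```

I pushed the white clipped lids along the top onto the fixed shelf without lifting them. I then pressed the lever paddle down with the shut fingertips and handed the job in at about 21 s, still holding it down.

Last checks before handing in:
- **Lids:** flat on the shelf, x 1 to 3 mm and y -211 to -213 mm in the warmer frame.
- **Flap lip:** at about 143 to 146 mm, so raised about 53 to 56 mm where 40 mm was needed.
- **Press:** about 4 to 6 N upward on the fingers.
- **Bystanders:** the bowl, shaker and knob were found again within about 4 mm of their first positions. I did not measure the jar again, but nothing came near it.
- **Detections that disagreed:** the scene camera misplaced the paddle and knob in the last look, and the top camera missed the shaker. The other camera had each of them in the right place.

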